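# Cover the four clay pots with the lids that fit

### The job

Cover the four clay pots at the comal station: put each wooden lid, handle up, on the pot whose mouth it was made for, its plug inside the mouth so that the lid lies flat on the rim all round. Lower the lids into place rather than dropping them, leave the pots standing where they are, and do not knock away the salt shaker and the half lime that stand among them.

Things in the scene. Friction and masses are not known exactly. Their poses are not given: they have to be found in the camera images.
- big_pot_mouth (a point): Terracotta-clay round pot, the larger of the two round ones, walls 10 mm thick, empty and open at the top, 62 mm tall, standing loose (about 0.70 kg) on the worktop. Its point is the centre of the mouth at rim height, z up. Rim 132 mm outside, mouth 112 mm across; two small lug ears below the rim along its own y reach 75 mm from the centre.
- small_pot_mouth (a point): Terracotta-clay round pot, the smaller of the two round ones, walls 10 mm thick, empty and open at the top, 56 mm tall, standing loose (about 0.38 kg) on the worktop. Its point is the centre of the mouth at rim height, z up. Rim 92 mm outside, mouth 72 mm across; two small lug ears below the rim along its own y reach 55 mm from the centre.
- square_pot_mouth (a point): Terracotta-clay square pot, walls 10 mm thick, empty and open at the top, 60 mm tall, standing loose (about 0.65 kg) on the worktop. Its point is the centre of the mouth at rim height, z up. 106 x 106 mm outside, mouth 86 x 86 mm, sides along its own x and y.
- oblong_pot_mouth (a point): Terracotta-clay oblong (rectangular) pot, walls 10 mm thick, empty and open at the top, 50 mm tall, standing loose (about 0.55 kg) on the worktop. Its point is the centre of the mouth at rim height, z up. 124 mm (own x) x 84 mm (own y) outside, mouth 104 x 64 mm.
- big_lid_grip (a point): Wooden lid, large round: 10 mm plate 130 mm across; in the middle of its top a round knob 26 mm across, 32 mm tall; under it a 10 mm deep plug, round, tapering from 98 to 90 mm (7 mm play all round in its pot). 52 mm tall, about 0.11 kg, lies right way up on its plug (plate top at 20 mm). Its point: middle of the handle, 36 mm above the plug's underside, 26 mm above the plate's underside; z up.
- small_lid_grip (a point): Wooden lid, small round: 10 mm plate 90 mm across; in the middle of its top a round knob 26 mm across, 32 mm tall; under it a 10 mm deep plug, round, tapering from 58 to 50 mm (7 mm play all round in its pot). 52 mm tall, about 0.06 kg, lies right way up on its plug (plate top at 20 mm). Its point: middle of the handle, 36 mm above the plug's underside, 26 mm above the plate's underside; z up.
- square_lid_grip (a point): Wooden lid, square: 10 mm plate 104 x 104 mm; in the middle of its top a bar handle, 56 mm along own x, 16 mm thick, 32 mm tall; under it a 10 mm deep plug, 72 x 72 mm (7 mm play all round in its pot). 52 mm tall, about 0.10 kg, lies right way up on its plug (plate top at 20 mm). Its point: middle of the handle, 36 mm above the plug's underside, 26 mm above the plate's underside; z up; sides along its own x and y.
- oblong_lid_grip (a point): Wooden lid, oblong: 10 mm plate 122 mm (own x) x 82 mm (own y); in the middle of its top a bar handle, 56 mm along own x, 16 mm thick, 32 mm tall; under it a 10 mm deep plug, 90 x 50 mm (7 mm play all round in its pot). 52 mm tall, about 0.10 kg, lies right way up on its plug (plate top at 20 mm). Its point: middle of the handle, 36 mm above the plug's underside, 26 mm above the plate's underside; z up, x along the length.
- shaker_center (a point): Glass salt shaker with a steel cap, 47 mm across and 68 mm tall, standing loose among the pots and lids; its point is half-way up. To be left alone.
- lime_center (a point): Half a lime, cut face down, 45 mm across and 23 mm tall, lying loose among the pots and lids; its point is half-way up. To be left alone.
Mind the look-alikes: they are no part of the job. Leave any black or red look-alike of the part that bears oblong_lid_grip alone.

How it is judged:
By the outcome, as a careful person would: the job done as asked, in the order asked, and still so for the second after the job is handed in, with the robot touching nothing.
It also fails if it takes over 112 s, if anything falls off the work surface, if the arm or the gripper's body presses on something with over 40 N, if the wrist force passes 120 N, or if a joint passes its speed limit or range.

### The arm

A 6-joint arm with a two-finger parallel gripper is mounted at the origin on the work surface. World frame = base frame: x ahead of the robot, y to its left, z up, the work surface at z = 0. Lengths are in m, angles in rad, forces in N, time in s.
With the tool pointing down it reaches from about 0.325 to 0.9 m from the base axis. Payload 3.5 kg.
Tool frame: the origin (TCP) lies midway between the tips of the shut fingers; the grasp point (between the pads) lies 19 mm behind it; z points along the fingers, y is the line along which they close (so a half turn about z gives the same grasp; the last joint's range is limited). The gripper opens to 85 mm and grips with 20 to 120 N. Pads are 22 mm wide; open, the fingers measure 114 mm over their backs; the gripper's body (76 mm by 85 mm) begins 54 mm behind the grasp point. The pads swing forward as they close: fully open they stand 13 mm farther back than shut.
Start: joints at [1.093, 0.276, -0.026, 1.268, 0, 1.467], TCP at [0.229, 0.582, 0.231] pointing down, gripper open.
Joint ranges: [-3.12, 3.12], [-0.85, 1.88], [-1.08, 1.24], [-1.95, 2.15], [-1.57, 1.53], [-3.14, 3.14]. Speed limits (rad/s): [2.57, 2.57, 3.14, 3.14, 3.14, 3.14].

### API

Orientations are given as a unit quaternion [x, y, z, w].
In Python, from plant import bot, imaging, workorder gives the robot as it stands.
- The arm moves only by the shell command python3 -m crank 'ROWS' [FORCE]. ROWS is JSON, a list of rows, each a list of 7 numbers: the closure, from -1 (fully open) to 1 (shut), then the shift along the tool's x, y, z in mm, then the turn, a rotation vector about the tool's x, y, z in degrees. A call has 1 to 8 rows; each row shifts and turns the commanded pose from where the row before left it, along the tool's axes as they then stand; what a row does not reach is not made up. A row lasts 1/10 s, in which the tool goes at most 50 mm and 8.59 degrees, less where a joint would pass 70% of its speed; a pose out of reach is approached as far as the arm can. A call with a gripper value outside its range is refused whole. The fingers move at their own pace and stop on an object; FORCE is the grip in N (left out, the last holds). Time passes only in rows, so rows that do not move let the fingers close. It gives the time, the measured TCP pose, the force, the opening and the grip force at its end, in the units of the state.
- bot.read_state(): the state, without advancing time (a new reading comes with each control period).
- imaging.capture(name): name is "scene" or "side" or "wrist"; returns a dict with "color" (420x560x3 uint8, red, green, blue), "fx", "fy", "cx", "cy" (pixels), "extrinsics" (4x4, takes a point from camera to world coordinates); the wrist camera has in their place "T_tool_cam" (4x4, takes a point from camera to tool coordinates, whose origin is the TCP and whose axes are the flange's). Camera axes: x right, y up, looking along -z (the intrinsics and any distortion apply to the point x, -y, -z); pixel columns grow to the right and rows downward; lengths in m; the calibration is good to about 2 mm. The wrist camera is an equidistant fisheye: a pixel r from the principal point sees the ray r / f radians off the axis. A picture is of the moment at which its call begins: read the wrist's pose just before it. There is no depth.
- workorder.finish_job(): hands the job in; it is judged then, once.
The state is a dict: "time": time; "q": joint angles; "joint_velocities": joint speeds; "joint_torque": joint torques, N m; "eef_pos": TCP position; "eef_rot": TCP orientation; "ft_force": force on the tool from outside, world axes, zero at the start; "torque": the same for the moment, N m; "width": finger opening in m; "grip_force": force on a finger pad.
Only numpy, scipy, OpenCV 4.12 (cv2) and the standard library are available. Lean on these libraries where they do the work, as an engineer would, in place of code of your own. Each camera call takes 0.05 s, during which the arm holds its last target. There are 200 camera calls.

## Working session

There is one attempt and no reset: what is moved stays moved. The work goes in short steps, Python scripts to look and compute and a shell command to move; the robot and the scene stay as the last step left them, time stands still between calls to the robot, and variables do not carry over. Pictures are saved under pics/ and viewed, at most 14 in all, crops included, and the job is handed in when it is done.

```bash
ls; mkdir -p pics; python3 - <<'E'
from plant import bot, imaging
import cv2
s=bot.read_state();print(s)
for n in("scene","side","wrist"):
    c=imaging.capture(n);cv2.imwrite(f"pics/{n}0.png",cv2.resize(c["color"][:,:,::-1],(800,600),interpolation=cv2.INTER_CUBIC))
    print(n,{k:(v.tolist() if hasattr(v,'tolist') else v) for k,v in c.items() if k!="color"})
E
```

```text
pics
{'time': 0.0, 'q': array([ 1.09259090e+00,  2.77168862e-01, -2.79207749e-02,  1.26799600e+00,
       -7.59376559e-06,  1.46741281e+00]), 'joint_velocities': array([-0.00117442,  0.00057998,  0.00017893, -0.00014546,  0.00062393,
        0.0002671 ]), 'joint_torque': array([-8.08831010e-04, -4.45508051e+01,  2.95201135e+01,  1.62251014e-02,
       -1.54511176e-04,  8.43239462e-06]), 'eef_pos': array([0.22845016, 0.58089671, 0.23011864]), 'eef_rot': array([ 1.86315685e-01,  9.82489265e-01, -1.09768510e-03, -3.24549960e-04]), 'ft_force': array([-0.25894283, -0.19499412,  0.29895507]), 'torque': array([0.04734337, 0.04802744, 0.00229716]), 'grip_force': 0.0, 'width': 0.08533040113871873}
scene {'fx': 481.1993832509137, 'fy': 481.1993832509137, 'cx': 276.3591620528852, 'cy': 212.19493939376963, 'extrinsics': [[-0.8762582291065124, -0.36668129746761696, 0.3125961324306231, 0.8350453981443866], [0.48155789918142766, -0.6441722591503095, 0.5942592786630737, 0.8095180171205947], [-0.01653800650286221, 0.6712577199769486, 0.7410395183202173, 1.0542105081120083], [0.0, 0.0, 0.0, 1.0]]}
side {'fx': 513.0984879486223, 'fy': 513.0984879486223, 'cx': 283.7707591517309, 'cy': 212.21439587956985, 'extrinsics': [[0.9379306999300322, 0.24307448590198, -0.2473879472250979, 0.13401900318954182], [-0.3466659374277412, 0.6785073749535092, -0.6476499594387722, -0.771044967133397], [0.010427365731820615, 0.6932117543991778, 0.7206585416178101, 0.9437009374051171], [0.0, 0.0, 0.0, 1.0]]}
wrist {'fx': 325.19226210127806, 'fy': 325.19226210127806, 'cx': 273.8346804427543, 'cy': 208.85810363636145, 'T_tool_cam': [[-0.0006235982595213553, 0.9660370513271814, 0.25840283781006507, 0.06496597024471899], [0.999999797820895, 0.0006345727897069106, 4.093340038962151e-05, 0.0008194016429178275], [-0.00012443222824420083, 0.2584028110924079, -0.9660372517331625, -0.14215698929353848], [0.0, 0.0, 0.0, 1.0]]}
```

View pics/scene0.png

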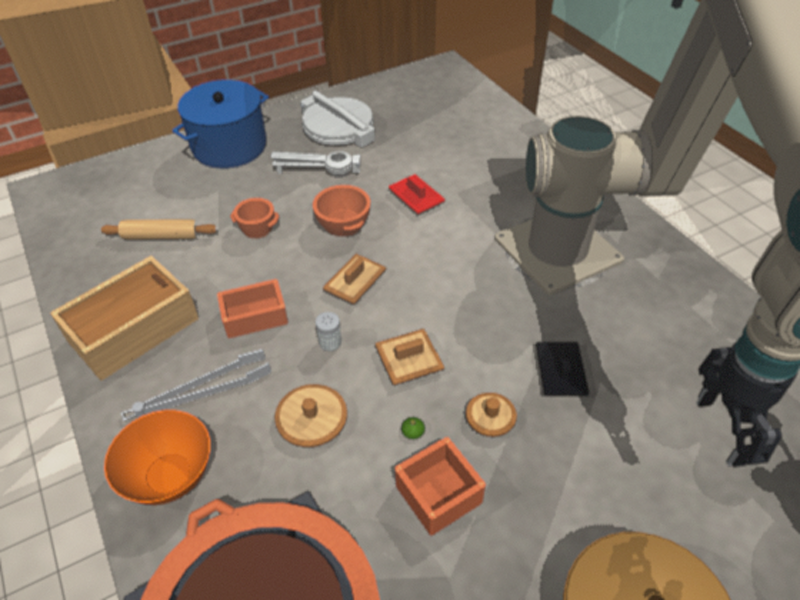

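View pics/side0.png

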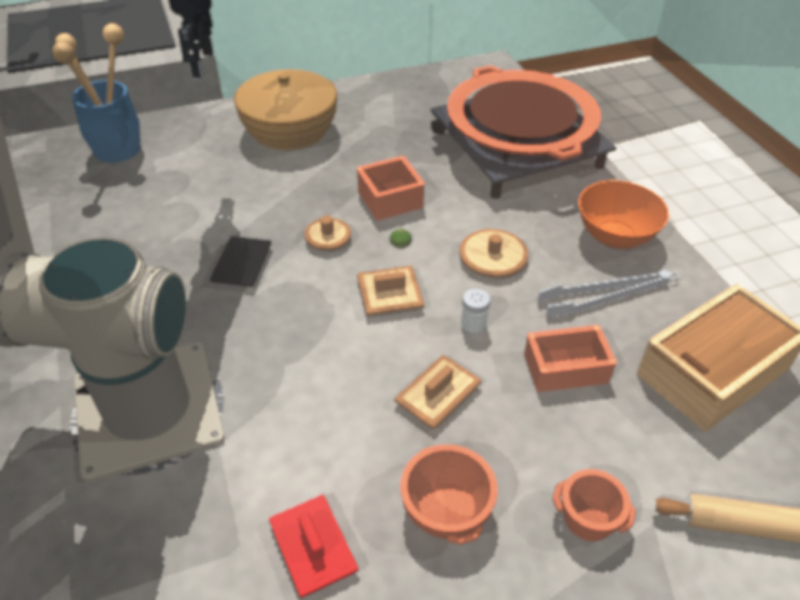

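The views show all four pots (scene: square 440,474; oblong 251,300; big 342,208; small 256,214), four wooden lids (knobs/handles: big 309,402; small 492,402; square 408,346; oblong 354,266), the shaker (328,330), the lime (413,428), and black and red decoys. I'll triangulate these roughly.

```bash
cat > h.py <<'E'
import numpy as np, cv2, json
from plant import bot, imaging
from scipy.spatial.transform import Rotation as R
def cam(n):
    c=imaging.capture(n);return c
def ray(c,u,v,T=None,fish=False):
    a=(u-c["cx"])/c["fx"];b=(v-c["cy"])/c["fy"]
    if fish:
        r=np.hypot(a,b);k=np.tan(r)/r if r>1e-9 else 1;a*=k;b*=k
    d=np.array([a,-b,-1.]);T=c["extrinsics"] if T is None else T
    T=np.array(T);return T[:3,3],T[:3,:3]@d
def toolT(s):
    T=np.eye(4);T[:3,:3]=R.from_quat(s["eef_rot"]).as_matrix();T[:3,3]=s["eef_pos"];return T
def onz(o,d,z): return o+d*(z-o[2])/d[2]
E
python3 - <<'E'
from h import *
C={n:cam(n) for n in("scene","side")}
P={"bigpot":(342,208,449,491,.062),"smallpot":(256,214,597,502,.056),"oblpot":(251,300,570,347,.05),"sqpot":(440,474,390,180,.06),
"biglid":(309,402,495,240,.05),"smalllid":(492,402,327,223,.05),"sqlid":(408,346,390,280,.048),"obllid":(354,266,440,376,.048),"shaker":(328,320,476,297,.068),"lime":(413,428,401,237,.015)}
k=.7
for n,(a,b,c,d,z) in P.items():
    r=[ray(C["scene"],a*k,b*k),ray(C["side"],c*k,d*k)]
    A=0;B=0
    for o,dd in r:
        dd=dd/np.linalg.norm(dd);M=np.eye(3)-np.outer(dd,dd);A=A+M;B=B+M@o
    X=np.linalg.solve(A,B)
    print(n,X.round(3),onz(*r[0],z).round(3)[:2],onz(*r[1],z).round(3)[:2],z, "r",np.hypot(*X[:2]).round(3))
E
```

```text
bigpot [ 0.374 -0.316  0.044] [ 0.381 -0.295] [ 0.371 -0.326] 0.062 r 0.49
smallpot [ 0.554 -0.399  0.043] [ 0.554 -0.379] [ 0.552 -0.406] 0.056 r 0.682
oblpot [ 0.656 -0.147  0.048] [ 0.656 -0.145] [ 0.656 -0.149] 0.05 r 0.672
sqpot [0.529 0.365 0.052] [0.53  0.369] [0.527 0.353] 0.06 r 0.643
biglid [0.654 0.132 0.047] [0.654 0.134] [0.653 0.128] 0.05 r 0.667
smalllid [0.375 0.287 0.044] [0.376 0.291] [0.374 0.279] 0.05 r 0.472
sqlid [0.438 0.104 0.04 ] [0.441 0.11 ] [0.436 0.096] 0.048 r 0.45
obllid [ 0.436 -0.131  0.049] [ 0.434 -0.131] [ 0.438 -0.131] 0.048 r 0.455
shaker [ 0.551 -0.008  0.066] [ 0.55  -0.006] [ 0.551 -0.01 ] 0.068 r 0.551
lime [0.509 0.244 0.004] [0.511 0.25 ] [0.506 0.232] 0.015 r 0.565
```

```bash
python3 - <<'E'
import cv2
a=cv2.imread("pics/scene0.png")
# enlarge crop
c=cv2.resize(a[160:540,200:540],None,fx=1.57,fy=1.57,interpolation=cv2.INTER_CUBIC)
print(c.shape)
E
```

```text
(597, 534, 3)
```

```bash
python3 -m crank '[[-1,0,0,0,0,0,-7.2],[-1,0,0,0,0,0,-7.2],[-1,0,0,0,0,0,-7.2]]'
python3 -m crank '[[-1,-27,-36,-9,0,0,0],[-1,-27,-36,-9,0,0,0],[-1,-27,-36,-9,0,0,0],[-1,-27,-36,-9,0,0,0],[-1,-27,-36,-9,0,0,0],[-1,-27,-36,-9,0,0,0],[-1,-27,-36,-9,0,0,0],[-1,0,0,0,0,0,0]]'
cat >> h.py <<'E'
def wshot(name):
    import time
    s=bot.read_state();c=imaging.capture("wrist")
    T=toolT(s)@np.array(c["T_tool_cam"]);c["T"]=T.tolist()
    cv2.imwrite(f"pics/{name}.png",cv2.resize(c["color"][:,:,::-1],(800,600),interpolation=cv2.INTER_CUBIC))
    json.dump({k:(c[k] if not hasattr(c[k],'tolist') else c[k].tolist()) for k in("cx","cy","fx","fy","T")},open(f"pics/{name}.json","w"))
    print(s["time"],s["eef_pos"].round(4),R.from_quat(s["eef_rot"]).as_matrix().round(3).tolist())
def wpt(name,u,v,z,k=.7):
    c=json.load(open(f"pics/{name}.json"));return onz(*ray(c,u*k,v*k,c["T"],True),z)
E
python3 -c "from h import *;wshot('w1')"
```

```text
time: 0.55
eef_pos: [0.2288, 0.5815, 0.2311]
eef_rot: [-0.004, 1.0, -0.0, -0.0]
ft_force: [0.4, 0.3, -0.3]
width: 0.0856
grip_force: 0.0
time: 1.35
eef_pos: [0.4218, 0.3268, 0.2958]
eef_rot: [0.002, 1.0, 0.0, 0.002]
ft_force: [0.1, 0.0, 0.4]
width: 0.0853
grip_force: 0.0
1.35 [0.4218 0.3268 0.2958] [[-1.0, 0.004, 0.004], [0.004, 1.0, 0.0], [-0.004, 0.0, -1.0]]
```

View pics/w1.png

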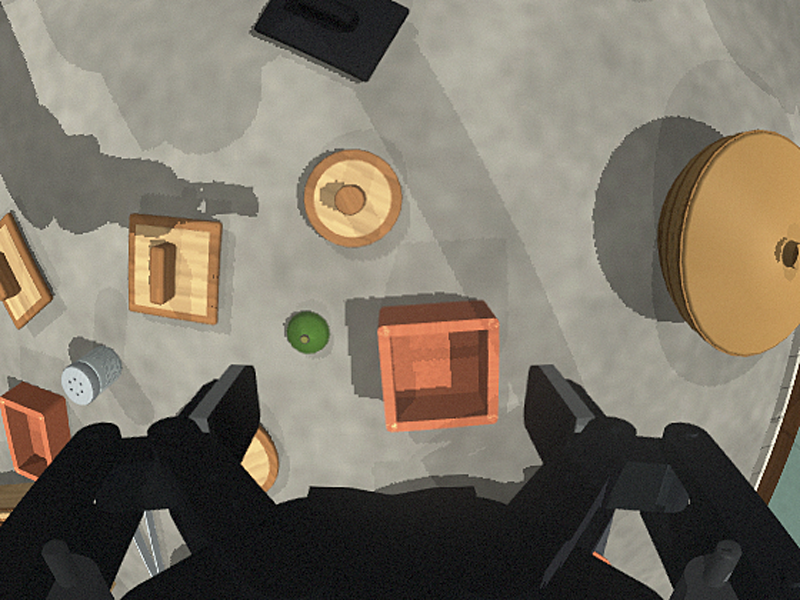

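The wrist view shows the small lid (plate centre 353,198; knob 350,199), the square pot rim (378,329 / 498,318 / 497,424 / 388,431), the square lid (131,214 / 221,221 / 217,322 / 129,310), the lime at (307,332) and the shaker cap at (83,384).

```bash
python3 - <<'E'
from h import *
w=lambda u,v,z:wpt('w1',u,v,z)[:2].round(4)
print("small plate",w(353,198,.02),"knob",w(350,199,.052))
def quad(n,pts,z):
    p=np.array([w(*q,z) for q in pts]);e=[np.roll(p,-1,0)[i]-p[i] for i in range(4)]
    print(n,p.mean(0).round(4),[(round(float(np.hypot(*x)),3),round(float(np.degrees(np.arctan2(x[1],x[0]))),1)) for x in e])
quad("sqpot",[(378,329),(498,318),(497,424),(388,431)],.06)
quad("sqlid",[(131,214),(221,221),(217,322),(129,310)],.02)
print("sq handle top",w(161,271,.052),"ends",w(164,240,.052),w(159,302,.052))
print("lime",w(307,332,.02),"shaker",w(83,384,.068))
E
```

```text
small plate [0.3767 0.2935] knob [0.376  0.2937]
sqpot [0.5339 0.3718] [(0.104, 95.0), (0.107, 4.0), (0.104, -87.3), (0.102, -175.6)]
sqlid [0.4374 0.11  ] [(0.101, 82.8), (0.101, -7.7), (0.104, -96.7), (0.101, 170.8)]
sq handle top [0.4341 0.1149] ends [0.4054 0.1213] [0.4638 0.1085]
lime [0.5032 0.246 ] shaker [0.5484 0.0038]
```

```bash
python3 -m crank '[[-1,-2.5,-36,25,0,0,0],[-1,-2.5,-36,25,0,0,0],[-1,-2.5,-36,25,0,0,0],[-1,-2.5,-36,25,0,0,0],[-1,-2.5,-36,25,0,0,0],[-1,-2.5,-36,25,0,0,0],[-1,0,0,20,0,0,8],[-1,0,0,20,0,0,0]]'
python3 -m crank '[[-1,0,0,0,0,0,0],[-1,0,0,0,0,0,0]]' 40
python3 -c "from h import *;wshot('w2')"
```

```text
time: 2.2
eef_pos: [0.433, 0.114, 0.1031]
eef_rot: [0.07, 0.998, 0.0, -0.001]
ft_force: [0.4, 0.6, 0.6]
width: 0.0853
grip_force: 0.0
time: 2.4
eef_pos: [0.4332, 0.1148, 0.1042]
eef_rot: [0.068, 0.998, 0.0, -0.001]
ft_force: [1.3, -0.0, 0.3]
width: 0.0854
grip_force: 0.0
2.4 [0.4332 0.1148 0.1042] [[-0.991, 0.135, -0.001], [0.135, 0.991, 0.0], [0.001, -0.0, -1.0]]
```

View pics/w2.png

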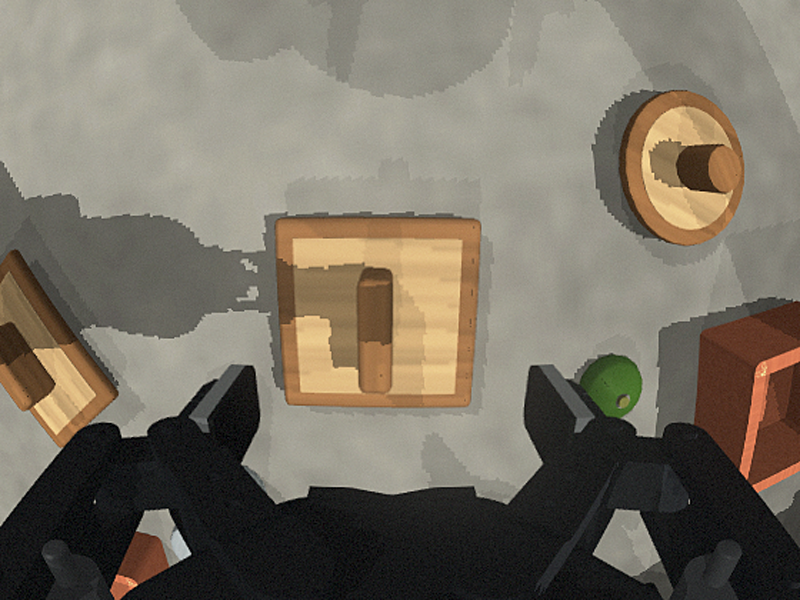

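The square lid lies squarely in view, handle top spanning roughly 358–391 columns and 283–390 rows; plate corners are 276,220 / 481,220 / 471,405 / 286,401.

```bash
python3 - <<'E'
from h import *
w=lambda u,v,z:wpt('w2',u,v,z)[:2]
p=np.array([w(*q,.02) for q in [(276,220),(481,220),(471,405),(286,401)]])
print(p.mean(0),[np.degrees(np.arctan2(*(p[b]-p[a])[::-1])).round(1) for a,b in((0,1),(3,2),(0,3),(1,2))],np.hypot(*(p[1]-p[0])),np.hypot(*(p[3]-p[0])))
print(w(375.5,285,.052),w(375.5,388,.052))
s=bot.read_state();M=R.from_quat(s["eef_rot"]).as_matrix()
d=np.r_[p.mean(0),.024]-s["eef_pos"];print("tool shift mm",(M.T@d*1000).round(1))
E
```

```text
[0.43788098 0.10799917] [np.float64(82.0), np.float64(81.0), np.float64(-8.5), np.float64(-7.9)] 0.10152558057516536 0.09931571599635622
[0.41371015 0.11138513] [0.46204931 0.10422915]
tool shift mm [-4.6 -6.3 80.9]
```

```bash
python3 -m crank '[[-1,-4.5,-6,20,0,0,0],[-1,0,0,30,0,0,0],[-1,0,0,20,0,0,0],[-1,0,0,10,0,0,0],[-1,0,0,0,0,0,0]]' 40
python3 -m crank '[[1,0,0,0,0,0,0],[1,0,0,0,0,0,0],[1,0,0,0,0,0,0],[1,0,0,0,0,0,0],[1,0,0,0,0,0,0],[1,0,0,0,0,0,0]]' 40
```

```text
time: 2.95
eef_pos: [0.4371, 0.1079, 0.0241]
eef_rot: [0.068, 0.998, -0.0, -0.001]
ft_force: [0.2, 0.2, 0.4]
width: 0.0853
grip_force: 0.0
time: 3.55
eef_pos: [0.4382, 0.1075, 0.0249]
eef_rot: [0.069, 0.998, 0.0, 0.001]
ft_force: [-1.0, 0.0, 3.3]
width: 0.0155
grip_force: 40.4
```

```bash
python3 -m crank '[[1,0,0,-10,0,0,0],[1,0,0,-30,0,0,0],[1,0,0,-35,0,0,-6],[1,0,0,-35,0,0,-6],[1,0,0,-10,0,0,0],[1,0,0,0,0,0,0]]'
python3 -m crank '[[1,-10,22,0,0,0,0],[1,-18,41,0,0,0,0],[1,-18,41,0,0,0,0],[1,-18,41,0,0,0,0],[1,-18,41,0,0,0,0],[1,-18,41,0,0,0,0],[1,-15,30,0,0,0,0],[1,0,0,0,0,0,0]]'
python3 -c "from h import *;wshot('w3')"
```

```text
time: 4.15
eef_pos: [0.439, 0.1077, 0.1462]
eef_rot: [-0.035, 0.999, 0.0, 0.002]
ft_force: [0.2, -0.3, -1.1]
width: 0.0154
grip_force: 39.7
time: 4.95
eef_pos: [0.5339, 0.3754, 0.1414]
eef_rot: [-0.037, 0.999, 0.0, -0.001]
ft_force: [0.4, -0.4, -1.0]
width: 0.0153
grip_force: 39.7
4.95 [0.5339 0.3754 0.1414] [[-0.997, -0.074, -0.002], [-0.074, 0.997, 0.0], [0.002, 0.0, -1.0]]
```

View pics/w3.png

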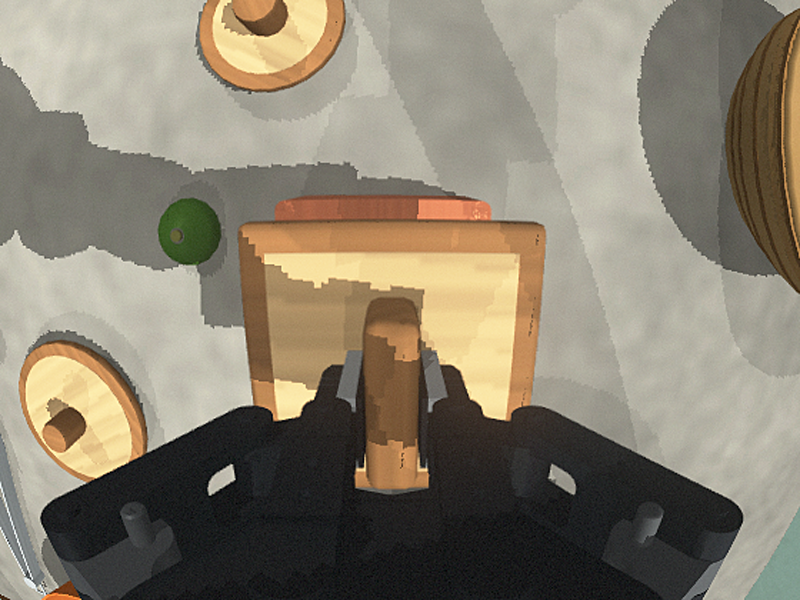

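The lid is held level and parallel to the pot; pot's back rim edge shows at columns 274–492, row ~205, against the lid's 240–546.

```bash
python3 - <<'E'
from h import *
w=lambda u,v,z:wpt('w3',u,v,z)[:2]
s=bot.read_state();M=R.from_quat(s["eef_rot"]).as_matrix()
def t(p,z): return (M.T@(np.r_[p,z]-s["eef_pos"])*1000).round(1)
for u,v,z in((274,208,.06),(492,208,.06),(383,197,.06),(240,226,.1365),(546,226,.1365)): print(w(u,v,z).round(4),t(w(u,v,z),z))
print("pot ctr from w1",t(np.array([.5339,.3718]),.06))
E
```

```text
[0.4875 0.3151] [ 49.  -54.4  81.6]
[0.4799 0.4212] [48.8 52.  81.4]
[0.4792 0.368 ] [53.4 -0.9 81.5]
[0.4878 0.3228] [ 48.5 -46.8   5. ]
[0.4803 0.4231] [48.6 53.7  4.8]
pot ctr from w1 [-1.4 -1.2 81.3]
```

```bash
python3 -m crank '[[1,-2,-3.5,15,0,0,0],[1,0,0,20,0,0,0],[1,0,0,15,0,0,0],[1,0,0,6,0,0,0],[1,0,0,4,0,0,0],[1,0,0,2,0,0,0],[1,0,0,0,0,0,0]]'
python3 -m crank '[[1,0,0,2,0,0,0],[1,0,0,1,0,0,0],[1,0,0,1,0,0,0],[1,0,0,0,0,0,0]]'
```

```text
time: 5.7
eef_pos: [0.5363, 0.3688, 0.0827]
eef_rot: [-0.036, 0.999, 0.0, 0.0]
ft_force: [0.5, 0.3, -0.6]
width: 0.0154
grip_force: 39.7
time: 6.1
eef_pos: [0.5359, 0.3688, 0.0783]
eef_rot: [-0.036, 0.999, 0.0, 0.0]
ft_force: [0.1, 0.4, -0.6]
width: 0.0151
grip_force: 39.7
```

```bash
python3 -m crank '[[1,0,0,2,0,0,0],[1,0,0,1,0,0,0],[1,0,0,1,0,0,0],[1,0,0,0,0,0,0]]'
```

```text
time: 6.5
eef_pos: [0.5359, 0.3688, 0.0749]
eef_rot: [-0.036, 0.999, 0.0, 0.0]
ft_force: [-2.7, -1.5, 3.9]
width: 0.0157
grip_force: 40.3
```

```bash
python3 -m crank '[[-1,0,0,0,0,0,0],[-1,0,0,0,0,0,0],[-1,0,0,0,0,0,0],[-1,0,0,0,0,0,0],[-1,0,0,-20,0,0,0],[-1,0,0,-45,0,0,4.2],[-1,0,0,-45,0,0,0],[-1,0,0,-45,0,0,0]]'
python3 -c "from h import *;wshot('w4')"
python3 -m crank '[[-1,6,-35,-30,0,0,0],[-1,6,-40,-25,0,0,0],[-1,6,-45,-20,0,0,0],[-1,6,-47,0,0,0,0],[-1,6,-47,0,0,0,0],[-1,6,-47,0,0,0,0],[-1,6,-47,0,0,0,0],[-1,6,-47,0,0,0,0]]'
python3 -m crank '[[-1,6,-47,0,0,0,0],[-1,6,-47,0,0,0,0],[-1,6,-47,0,0,0,0],[-1,6,-47,0,0,0,0],[-1,0,-45,0,0,0,0],[-1,0,0,0,0,0,0]]'
python3 -c "from h import *;wshot('w5')"
```

```text
time: 7.3
eef_pos: [0.5356, 0.3685, 0.2305]
eef_rot: [0.001, 1.0, -0.0, -0.0]
ft_force: [1.8, 0.8, -0.4]
width: 0.0855
grip_force: 0.0
7.3 [0.5356 0.3685 0.2305] [[-1.0, 0.001, -0.001], [0.001, 1.0, -0.0], [0.001, -0.0, -1.0]]
time: 8.15
eef_pos: [0.4869, 0.0121, 0.3043]
eef_rot: [0.0, 1.0, -0.0, 0.0]
ft_force: [1.5, 0.5, -0.2]
width: 0.0854
grip_force: 0.0
time: 8.75
eef_pos: [0.4631, -0.224, 0.3039]
eef_rot: [0.004, 1.0, -0.001, 0.0]
ft_force: [0.4, 1.3, -0.3]
width: 0.0857
grip_force: 0.0
8.75 [ 0.4631 -0.224   0.3039] [[-1.0, 0.008, 0.001], [0.008, 1.0, -0.002], [-0.001, -0.002, -1.0]]
```

View pics/w4.png

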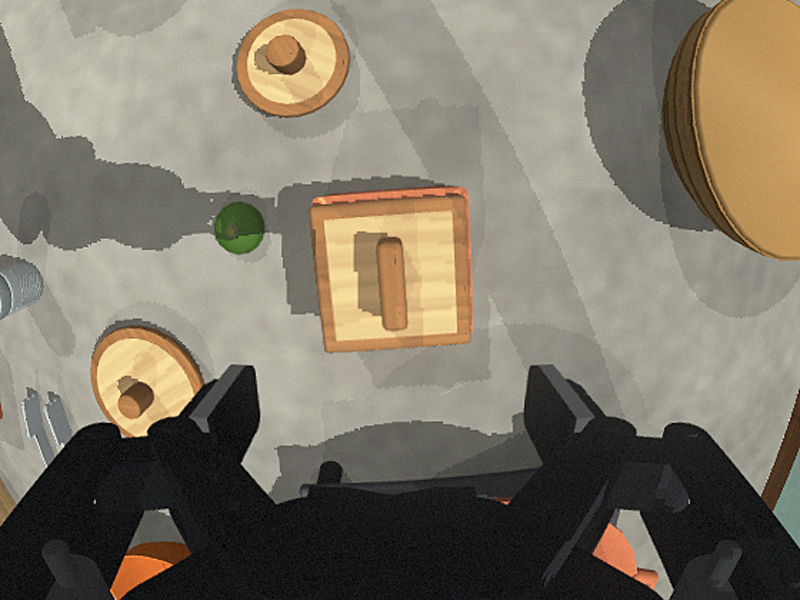

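View pics/w5.png

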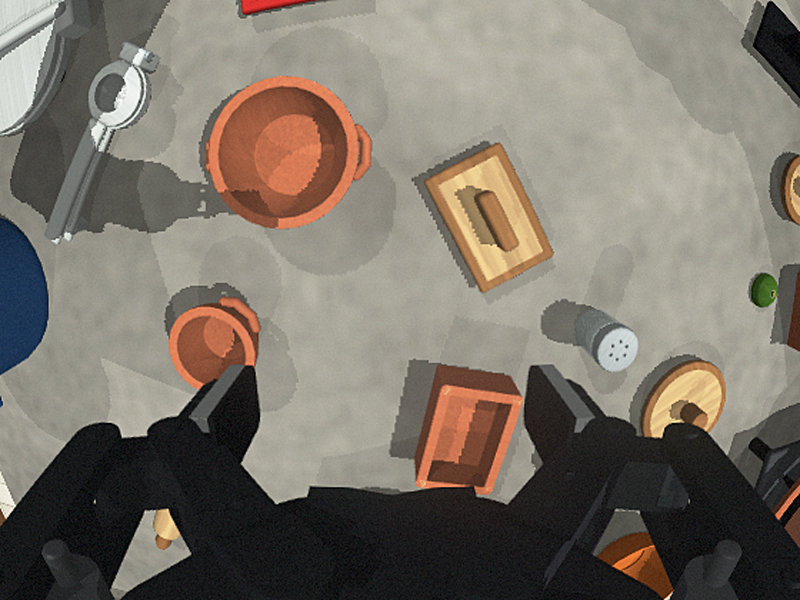

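w4 shows the square lid lying flat on its pot. w5 shows the big pot rim (centre 282,152), the small pot rim (213,348), the oblong lid (426,182 / 499,143 / 552,252 / 484,291), the oblong pot rim (443,385 / 522,397 / … / 416,487), the shaker cap (615,350) and the big lid (685,398).

```bash
python3 - <<'E'
from h import *
w=lambda u,v,z:wpt('w5',u,v,z)[:2]
def edge(a,b): d=b-a;return np.hypot(*d).round(4),np.degrees(np.arctan2(d[1],d[0])).round(1)
def circ(n,pts,z):
    p=np.array([w(*q,z) for q in pts]);A=np.c_[2*p,np.ones(len(p))];s=np.linalg.lstsq(A,(p**2).sum(1),rcond=None)[0]
    print(n,s[:2].round(4),"diam",2*np.sqrt(s[2]+s[:2]@s[:2]).round(4))
circ("bigpot",[(207,152),(284,76),(282,229),(357,152)],.062)
circ("smallpot",[(169,347),(213,305),(180,376),(222,305.5),(256,345),(200,387)],.056)
p=np.array([w(*q,.02) for q in [(426,182),(499,143),(552,252),(484,291)]])
print("obllid",p.mean(0).round(4),[edge(p[i],p[(i+1)%4]) for i in range(4)],"handle",w(497,221,.052).round(4))
p=[w(*q,.05) for q in [(443,385),(522,397),(416,487)]]
print("oblpot",((p[1]+p[2])/2).round(4),edge(p[0],p[1]),edge(p[0],p[2]))
print("shaker",w(615,350,.068),"biglid",w(690,412,.052))
s=bot.read_state();print(s["eef_pos"])
E
```

```text
bigpot [ 0.3748 -0.3163] diam 0.1304
smallpot [ 0.5522 -0.396 ] diam 0.0924
obllid [ 0.4356 -0.1301] [(np.float64(0.0774), np.float64(119.1)), (np.float64(0.1158), np.float64(28.6)), (np.float64(0.0769), np.float64(-60.0)), (np.float64(0.1171), np.float64(-151.2))] handle [ 0.4357 -0.1325]
oblpot [ 0.6583 -0.1484] (np.float64(0.0805), np.float64(78.7)) (np.float64(0.1239), np.float64(-11.0))
shaker [ 0.55202807 -0.01237733] biglid [0.64027841 0.11418558]
[ 0.46289552 -0.22150141  0.30383743]
```

```bash
python3 -m crank '[[-1,13.5,45,0,0,0,0],[-1,13.5,45,0,0,0,0],[-1,0,0,40,0,0,-7.3],[-1,0,0,45,0,0,-7.3],[-1,0,0,45,0,0,-7.3],[-1,0,0,45,0,0,-7.3],[-1,0,0,15,0,0,0],[-1,0,0,0,0,0,0]]'
python3 - <<'E'
from h import *
wshot('w6');s=bot.read_state();M=R.from_quat(s["eef_rot"]).as_matrix()
print((M.T@(np.array([.4356,-.131,.024])-s["eef_pos"])*1000).round(1))
E
```

```text
time: 9.6
eef_pos: [0.4332, -0.1265, 0.1113]
eef_rot: [-0.252, 0.968, 0.002, -0.003]
ft_force: [-1.0, 0.5, 0.3]
width: 0.0852
grip_force: 0.0
9.6 [ 0.4332 -0.1265  0.1113] [[-0.873, -0.488, -0.007], [-0.488, 0.873, 0.003], [0.004, 0.006, -1.0]]
[ 1.1 -3.6 89.3]
```

View pics/w6.png

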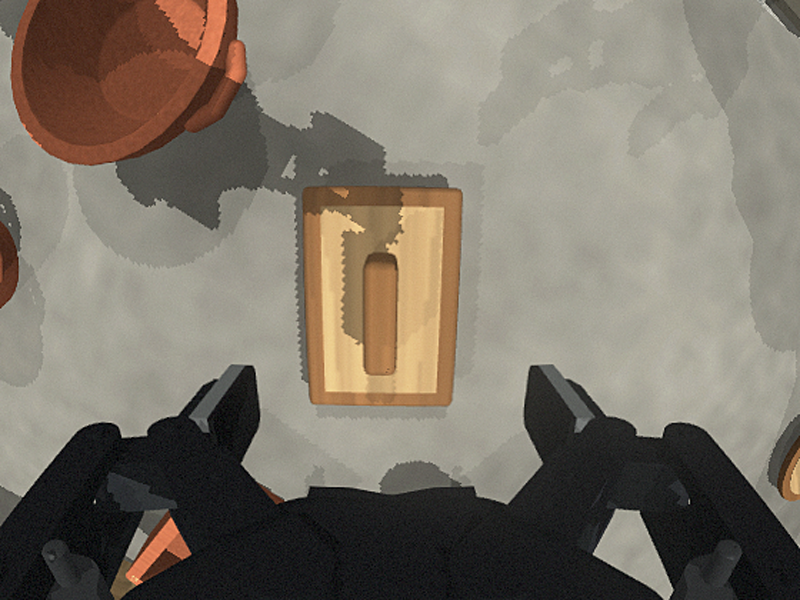

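The oblong lid is square to the gripper: plate corners 303,187 / 462,190 / 450,404 / 311,404.

```bash
python3 - <<'E'
from h import *
s=bot.read_state();M=R.from_quat(s["eef_rot"]).as_matrix()
p=np.array([wpt('w6',*q,.02)[:2] for q in [(303,187),(462,190),(450,405),(311,404)]])
print(p.mean(0),[np.degrees(np.arctan2(*(p[b]-p[a])[::-1])).round(1) for a,b in((0,3),(1,2))],(M.T@(np.r_[p.mean(0),.024]-s["eef_pos"])*1000).round(1))
E
```

```text
[ 0.43555899 -0.13018869] [np.float64(28.6), np.float64(28.1)] [ 0.7 -2.8 89.3]
```

```bash
python3 -m crank '[[-1,1,-3,20,0,0,0],[-1,0,0,35,0,0,0],[-1,0,0,22,0,0,0],[-1,0,0,10,0,0,0],[-1,0,0,0,0,0,0]]' 40
python3 -m crank '[[1,0,0,0,0,0,0],[1,0,0,0,0,0,0],[1,0,0,0,0,0,0],[1,0,0,0,0,0,0],[1,0,0,0,0,0,0],[1,0,0,0,0,0,0]]' 40
python3 -m crank '[[1,0,0,-10,0,0,0],[1,0,0,-30,0,0,8],[1,0,0,-30,0,0,8],[1,0,0,-30,0,0,8],[1,0,0,-20,0,0,8],[1,0,0,0,0,0,8],[1,0,0,0,0,0,0]]'
python3 - <<'E'
from h import *
s=bot.read_state();M=R.from_quat(s["eef_rot"]).as_matrix()
print(np.degrees(np.arctan2(-M[1,0],-M[0,0])),(M.T@(np.array([.658,-.148,s["eef_pos"][2]])-s["eef_pos"])*1000).round(1))
E
```

```text
time: 10.15
eef_pos: [0.4371, -0.132, 0.0275]
eef_rot: [-0.252, 0.968, 0.0, -0.0]
ft_force: [0.6, 0.1, -0.2]
width: 0.0856
grip_force: 0.0
time: 10.75
eef_pos: [0.4375, -0.1325, 0.0279]
eef_rot: [-0.251, 0.968, -0.0, 0.0]
ft_force: [-0.0, 0.7, 4.2]
width: 0.0153
grip_force: 40.6
time: 11.45
eef_pos: [0.4371, -0.1323, 0.1484]
eef_rot: [0.095, 0.996, -0.0, 0.001]
ft_force: [-0.1, 0.4, -0.7]
width: 0.0152
grip_force: 39.8
-10.85819683787002 [-219.9   26.2    0.3]
```

```bash
python3 -m crank '[[1,-30,4,0,0,0,0],[1,-40,5,0,0,0,0],[1,-40,5,0,0,0,0],[1,-40,5,0,0,0,0],[1,-40,4,0,0,0,0],[1,-30,3,0,0,0,0],[1,0,0,0,0,0,0]]'
python3 - <<'E'
from h import *
wshot('w7')
s=bot.read_state();M=R.from_quat(s["eef_rot"]).as_matrix()
print(np.degrees(np.arctan2(-M[1,0],-M[0,0])),(M.T@(np.array([.658,-.148,.068])-s["eef_pos"])*1000).round(1))
E
```

```text
time: 12.15
eef_pos: [0.6611, -0.1485, 0.1459]
eef_rot: [0.093, 0.996, -0.0, 0.001]
ft_force: [-0.6, 0.5, -0.7]
width: 0.0152
grip_force: 39.8
12.15 [ 0.6611 -0.1485  0.1459] [[-0.983, 0.185, 0.001], [0.185, 0.983, -0.0], [-0.001, 0.0, -1.0]]
-10.689450348962492 [ 0.3 -0.  77.7]
```

View pics/w7.png

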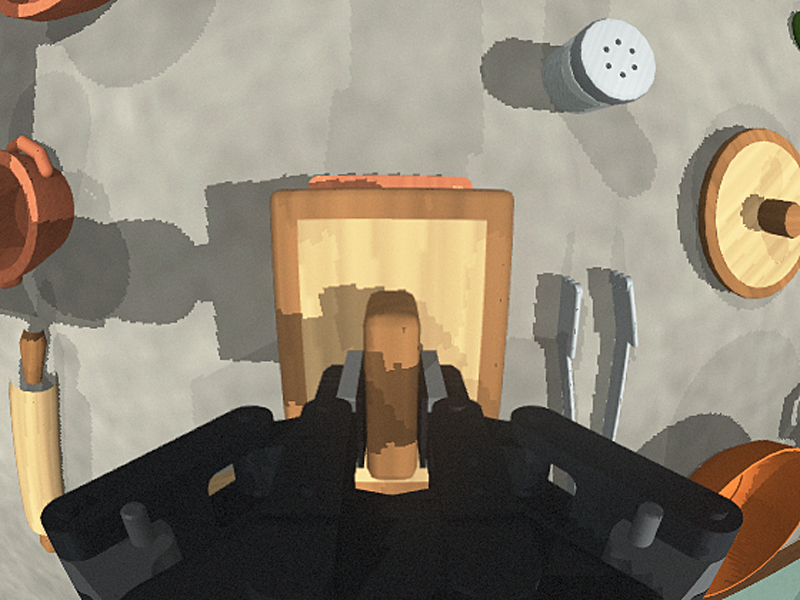

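The pot's back edge (306–474) sits centred under the lid (271–513) with parallel edges, so I'll lower it.

```bash
python3 - <<'E'
from h import *
s=bot.read_state();M=R.from_quat(s["eef_rot"]).as_matrix()
p=wpt('w7',390,177,.05);print((M.T@(p-s["eef_pos"])*1000).round(1),"expect x=62")
p=wpt('w7',392,190,.14);print((M.T@(p-s["eef_pos"])*1000).round(1),"expect x=61")
E
python3 -m crank '[[1,0,0,15,0,0,0],[1,0,0,22,0,0,0],[1,0,0,15,0,0,0],[1,0,0,6,0,0,0],[1,0,0,2,0,0,0],[1,0,0,0,0,0,0]]'
```

```text
[61.9  0.1 95.9] expect x=62
[58.   1.   5.9] expect x=61
time: 12.8
eef_pos: [0.6576, -0.1482, 0.0874]
eef_rot: [0.095, 0.996, -0.0, -0.0]
ft_force: [0.9, -0.2, -1.5]
width: 0.0152
grip_force: 39.8
```

```bash
python3 -m crank '[[1,0,0,4,0,0,0],[1,0,0,4,0,0,0],[1,0,0,3,0,0,0],[1,0,0,3,0,0,0],[1,0,0,2,0,0,0],[1,0,0,0,0,0,0]]'
python3 -m crank '[[1,0,0,1.5,0,0,0],[1,0,0,1,0,0,0],[1,0,0,1,0,0,0],[1,0,0,0,0,0,0]]'
```

```text
time: 13.4
eef_pos: [0.6575, -0.1481, 0.0708]
eef_rot: [0.095, 0.996, 0.0, -0.0]
ft_force: [0.6, 0.3, -1.5]
width: 0.0151
grip_force: 39.8
time: 13.8
eef_pos: [0.6579, -0.1482, 0.068]
eef_rot: [0.095, 0.996, -0.0, 0.0]
ft_force: [-0.0, -0.4, -1.0]
width: 0.0153
grip_force: 39.9
```

```bash
python3 -m crank '[[1,0,0,1,0,0,0],[1,0,0,0.5,0,0,0],[1,0,0,0,0,0,0]]'
```

```text
time: 14.1
eef_pos: [0.658, -0.1483, 0.068]
eef_rot: [0.095, 0.996, -0.0, 0.0]
ft_force: [-2.7, 1.1, 6.8]
width: 0.0152
grip_force: 40.9
```

```bash
python3 -m crank '[[-1,0,0,0,0,0,0],[-1,0,0,0,0,0,0],[-1,0,0,0,0,0,0],[-1,0,0,0,0,0,0],[-1,0,0,-20,0,0,0],[-1,0,0,-45,0,0,-5.4],[-1,0,0,-45,0,0,-5.4],[-1,0,0,-30,0,0,0]]'
python3 -m crank '[[-1,0,25,0,0,0,0],[-1,0,45,0,0,0,0],[-1,0,45,0,0,0,0],[-1,0,45,0,0,0,0],[-1,0,45,0,0,0,0],[-1,0,45,0,0,0,0],[-1,3,30,30,0,0,0],[-1,0,0,0,0,0,0]]'
python3 -c "from h import *;wshot('w8')"
```

```text
time: 14.9
eef_pos: [0.6591, -0.1486, 0.2099]
eef_rot: [-0.0, 1.0, -0.001, 0.002]
ft_force: [0.5, -0.6, 1.1]
width: 0.0855
grip_force: 0.0
time: 15.7
eef_pos: [0.6518, 0.1356, 0.1721]
eef_rot: [-0.002, 1.0, 0.0, -0.004]
ft_force: [-1.2, -0.3, -1.6]
width: 0.0854
grip_force: 0.0
15.7 [0.6518 0.1356 0.1721] [[-1.0, -0.004, -0.007], [-0.004, 1.0, 0.0], [0.007, 0.0, -1.0]]
```

View pics/w8.png

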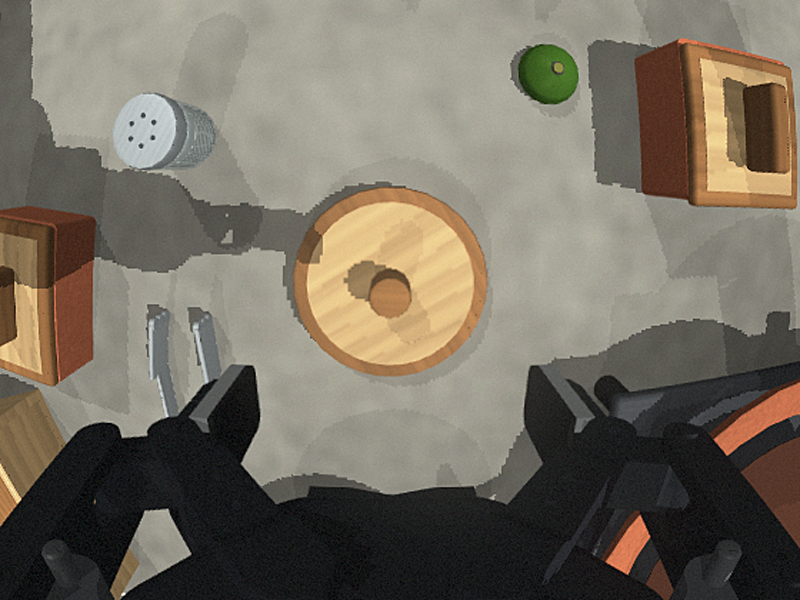

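Oblong lid sits on its pot at left; big lid plate spans columns 296–486, rows 187–377, knob top centre (390,296).

```bash
python3 - <<'E'
from h import *
s=bot.read_state();M=R.from_quat(s["eef_rot"]).as_matrix()
for u,v,z in((391,282,.02),(390,296,.052)):
    p=wpt('w8',u,v,z);p[2]=.026;print(p.round(4),(M.T@(p-s["eef_pos"])*1000).round(1))
E
```

```text
[0.6537 0.1362 0.026 ] [ -1.7   2.7 147.6]
[0.655  0.1356 0.026 ] [ -3.    2.1 147.6]
```

```bash
python3 -m crank '[[-1,-2.5,2,30,0,0,0],[-1,0,0,45,0,0,0],[-1,0,0,40,0,0,0],[-1,0,0,22,0,0,0],[-1,0,0,8,0,0,0],[-1,0,0,0,0,0,0]]' 40
python3 -m crank '[[1,0,0,0,0,0,0],[1,0,0,0,0,0,0],[1,0,0,0,0,0,0],[1,0,0,0,0,0,0],[1,0,0,0,0,0,0],[1,0,0,0,0,0,0]]' 50
python3 -m crank '[[1,0,0,-10,0,0,0],[1,0,0,-30,0,0,0],[1,0,0,-40,0,0,0],[1,0,0,-40,0,0,0],[1,0,0,-20,0,0,0],[1,0,0,0,0,0,0]]'
```

```text
time: 16.35
eef_pos: [0.6574, 0.1326, 0.0307]
eef_rot: [0.001, 1.0, -0.0, -0.001]
ft_force: [-0.9, 0.5, -0.2]
width: 0.0851
grip_force: 0.0
time: 16.95
eef_pos: [0.6587, 0.134, 0.0327]
eef_rot: [0.001, 1.0, 0.0, 0.001]
ft_force: [-0.2, -0.2, 6.0]
width: 0.0244
grip_force: 49.5
time: 17.55
eef_pos: [0.6603, 0.1342, 0.1759]
eef_rot: [0.001, 1.0, 0.0, 0.004]
ft_force: [1.2, 0.9, -1.2]
width: 0.0239
grip_force: 49.2
```

```bash
python3 -m crank '[[1,12,-20,0,0,0,0],[1,23,-38,0,0,0,0],[1,23,-38,0,0,0,0],[1,23,-38,0,0,0,0],[1,23,-38,0,0,0,0],[1,23,-38,0,0,0,0],[1,23,-38,0,0,0,0],[1,23,-38,0,0,0,0]]'
python3 -m crank '[[1,23,-38,0,0,0,0],[1,23,-38,0,0,0,0],[1,23,-38,0,0,0,0],[1,23,-38,0,0,0,0],[1,15,-32,0,0,0,0],[1,5,-15,0,0,0,0],[1,0,0,0,0,0,0]]'
python3 -c "from h import *;wshot('w9')"
```

```text
time: 18.35
eef_pos: [0.4816, -0.1525, 0.1691]
eef_rot: [0.0, 1.0, 0.001, -0.002]
ft_force: [1.9, -1.0, -0.5]
width: 0.0241
grip_force: 49.3
time: 19.05
eef_pos: [0.3709, -0.3517, 0.1698]
eef_rot: [0.002, 1.0, 0.001, -0.001]
ft_force: [0.0, 0.2, -1.1]
width: 0.0241
grip_force: 49.3
19.05 [ 0.3709 -0.3517  0.1698] [[-1.0, 0.004, -0.001], [0.004, 1.0, 0.002], [0.001, 0.002, -1.0]]
```

View pics/w9.png

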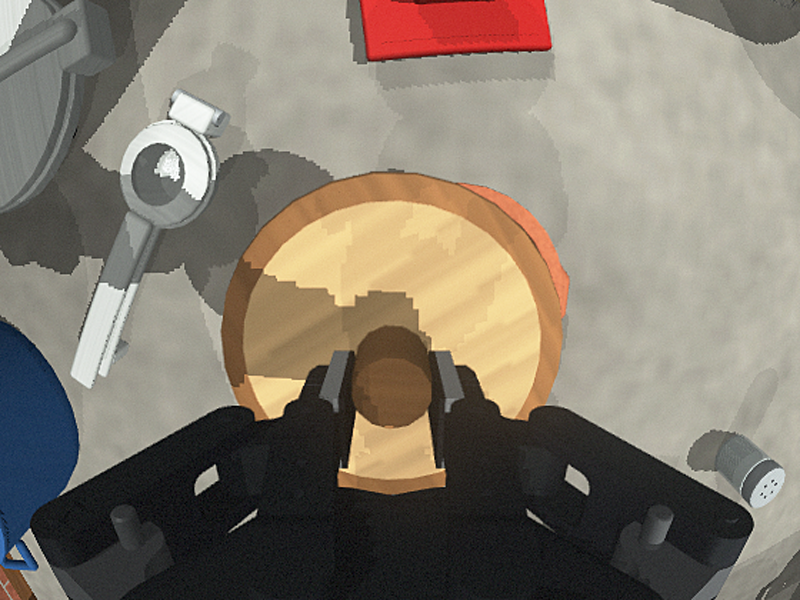

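The held big lid spans columns 222–563, rows 172–493; the pot rim shows to its right (arc through 500,187 and 545,235), so I need to go back in +y.

```bash
python3 - <<'E'
from h import *
s=bot.read_state();M=R.from_quat(s["eef_rot"]).as_matrix()
z=s["eef_pos"][2]-.012
p=np.array([wpt('w9',*q,z) for q in [(390,172),(222,340),(563,340),(392,493),(280,220),(505,220)]])
A=np.c_[2*p[:,:2],np.ones(len(p))];c=np.linalg.lstsq(A,(p[:,:2]**2).sum(1),rcond=None)[0]
print("lid",c[:2].round(4),2*np.sqrt(c[2]+c[:2]@c[:2]),"tool",(M.T@(np.r_[c[:2],z]-s["eef_pos"])*1000).round(1))
for q in [(500,190),(525,208),(545,235),(558,262)]:
    p=wpt('w9',*q,.062)[:2];print(p.round(4),np.hypot(*(p-[.3748,-.3163])).round(4))
print((M.T@(np.array([.3748,-.3163,.084])-s["eef_pos"])*1000).round(1))
E
```

```text
lid [ 0.3685 -0.3505] 0.1253554491174006 tool [ 2.8 -0.2 12. ]
[ 0.3123 -0.2914] 0.0672
[ 0.3218 -0.2769] 0.0661
[ 0.3366 -0.2644] 0.0645
[ 0.352  -0.2554] 0.065
[-3.5 33.7 86. ]
```

```bash
python3 -m crank '[[1,-3,17,0,0,0,0],[1,-4.5,17.5,5,0,0,0],[1,0,0,20,0,0,0],[1,0,0,20,0,0,0],[1,0,0,10,0,0,0],[1,0,0,5,0,0,0],[1,0,0,5,0,0,0],[1,0,0,0,0,0,0]]'
python3 -m crank '[[1,0,0,4,0,0,0],[1,0,0,4,0,0,0],[1,0,0,2,0,0,0],[1,0,0,0,0,0,0]]'
```

```text
time: 19.9
eef_pos: [0.3797, -0.3159, 0.1062]
eef_rot: [0.0, 1.0, 0.0, -0.0]
ft_force: [0.2, 0.3, -0.9]
width: 0.0243
grip_force: 49.4
time: 20.3
eef_pos: [0.3794, -0.3162, 0.096]
eef_rot: [0.001, 1.0, 0.0, -0.0]
ft_force: [-0.3, -0.0, -0.5]
width: 0.0242
grip_force: 49.4
```

```bash
python3 -m crank '[[1,0,0,4,0,0,0],[1,0,0,3,0,0,0],[1,0,0,2,0,0,0],[1,0,0,0,0,0,0]]'
python3 -m crank '[[1,0,0,1,0,0,0],[1,0,0,1,0,0,0],[1,0,0,0,0,0,0]]'
```

```text
time: 20.7
eef_pos: [0.3793, -0.316, 0.0869]
eef_rot: [0.001, 1.0, 0.0, -0.0]
ft_force: [-0.2, 0.6, -1.6]
width: 0.024
grip_force: 49.4
time: 21.0
eef_pos: [0.3797, -0.3165, 0.0859]
eef_rot: [0.001, 1.0, -0.0, 0.0]
ft_force: [-1.9, 0.5, 3.4]
width: 0.0245
grip_force: 49.9
```

```bash
python3 -m crank '[[1,0,0,1,0,0,0],[1,0,0,0,0,0,0]]'
python3 -m crank '[[-1,0,0,0,0,0,0],[-1,0,0,0,0,0,0],[-1,0,0,0,0,0,0],[-1,0,0,0,0,0,0],[-1,0,0,-15,0,0,0],[-1,0,0,-45,0,0,0],[-1,0,0,-45,0,0,0],[-1,0,0,-20,0,0,0]]'
python3 -c "from h import *;wshot('w10')"
```

```text
time: 21.2
eef_pos: [0.3797, -0.3165, 0.0858]
eef_rot: [0.001, 1.0, -0.0, 0.0]
ft_force: [-3.2, 3.1, 9.9]
width: 0.0242
grip_force: 50.7
time: 22.0
eef_pos: [0.3812, -0.3181, 0.2135]
eef_rot: [0.001, 1.0, -0.002, 0.002]
ft_force: [1.1, -1.3, -0.1]
width: 0.0854
grip_force: 0.0
22.0 [ 0.3812 -0.3181  0.2135] [[-1.0, 0.001, 0.004], [0.001, 1.0, -0.005], [-0.004, -0.005, -1.0]]
```

View pics/w10.png

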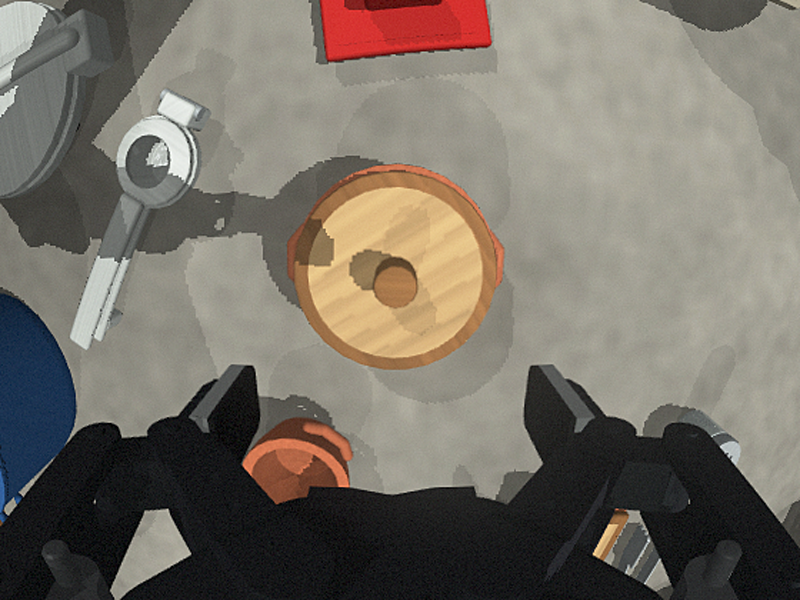

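The big lid is seated evenly over its pot (plate ring 294–497 columns inside the rim, ears visible at both sides). Now the small lid.

```bash
python3 -m crank '[[-1,0,25,0,0,0,0],[-1,0,46,0,0,0,0],[-1,0,46,0,0,0,0],[-1,0,46,0,0,0,0],[-1,0,46,0,0,0,0],[-1,0,46,0,0,0,0],[-1,0,46,0,0,0,0],[-1,0,46,0,0,0,0]]'
python3 -m crank '[[-1,0,46,0,0,0,0],[-1,0,46,0,0,0,0],[-1,0,46,0,0,0,0],[-1,0,46,0,0,0,0],[-1,0,46,0,0,0,0],[-1,0,44,30,0,0,0],[-1,5,30,30,0,0,0],[-1,0,0,0,0,0,0]]'
python3 - <<'E'
from h import *
s=bot.read_state();M=R.from_quat(s["eef_rot"]).as_matrix()
wshot('w11');print((M.T@(np.array([.3764,.2936,.028])-s["eef_pos"])*1000).round(1))
E
```

```text
time: 22.85
eef_pos: [0.3795, 0.0324, 0.2089]
eef_rot: [0.001, 1.0, 0.0, 0.0]
ft_force: [1.0, -0.6, -0.1]
width: 0.0853
grip_force: 0.0
time: 23.65
eef_pos: [0.372, 0.3331, 0.1464]
eef_rot: [-0.002, 1.0, -0.002, -0.003]
ft_force: [0.0, -0.4, -0.7]
width: 0.0855
grip_force: 0.0
23.65 [0.372  0.3331 0.1464] [[-1.0, -0.003, -0.007], [-0.003, 1.0, -0.004], [0.007, -0.004, -1.0]]
[ -5.1 -39.1 118.5]
```

View pics/w11.png

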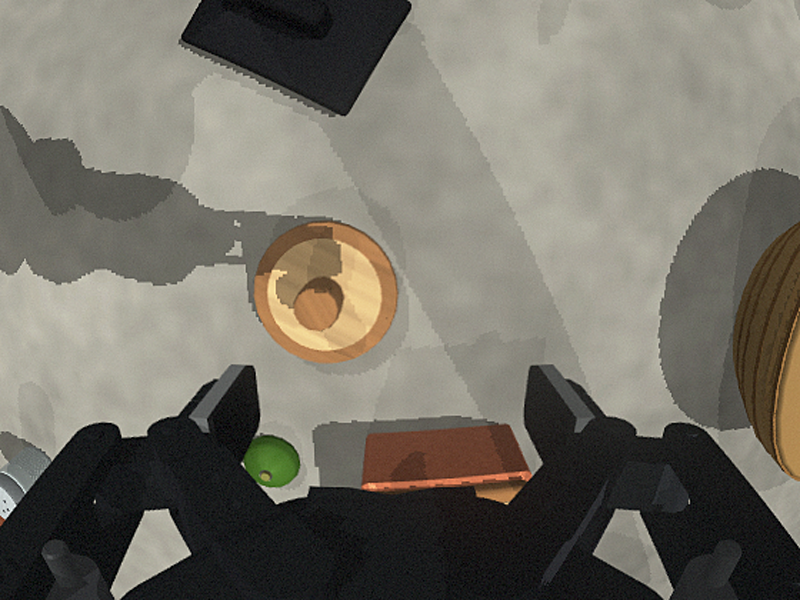

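The small lid's plate spans columns 254–397 and rows 221–363, knob top at (318,310).

```bash
python3 - <<'E'
from h import *
s=bot.read_state();M=R.from_quat(s["eef_rot"]).as_matrix()
for u,v,z in((325.5,292,.02),(318,310,.052)):
    p=wpt('w11',u,v,z);p[2]=.028;print(p.round(4),(M.T@(p-s["eef_pos"])*1000).round(1))
E
python3 -m crank '[[-1,0,-19,0,0,0,0],[-1,-4,-19,10,0,0,0],[-1,0,0,20,0,0,0],[-1,0,0,0,0,0,0]]' 40
```

```text
[0.3745 0.2939 0.028 ] [ -2.1 -37.7 120.2]
[0.3766 0.2943 0.028 ] [ -4.1 -37.4 120.2]
time: 24.1
eef_pos: [0.3782, 0.2918, 0.1198]
eef_rot: [0.002, 1.0, -0.001, -0.002]
ft_force: [-0.4, 0.1, -0.1]
width: 0.0847
grip_force: 0.0
```

```bash
python3 -m crank '[[-1,2,2,25,0,0,0],[-1,0,0,35,0,0,0],[-1,0,0,20,0,0,0],[-1,0,0,10,0,0,0],[-1,0,0,0,0,0,0]]'
python3 -m crank '[[1,0,0,0,0,0,0],[1,0,0,0,0,0,0],[1,0,0,0,0,0,0],[1,0,0,0,0,0,0],[1,0,0,0,0,0,0],[1,0,0,0,0,0,0]]' 50
python3 -m crank '[[1,0,0,-10,0,0,0],[1,0,0,-40,0,0,0],[1,0,0,-45,0,0,0],[1,0,0,-45,0,0,0],[1,0,0,-25,0,0,0],[1,0,0,0,0,0,0]]'
```

```text
time: 24.6
eef_pos: [0.377, 0.2954, 0.0308]
eef_rot: [0.001, 1.0, -0.0, -0.001]
ft_force: [0.8, 0.3, 0.0]
width: 0.0856
grip_force: 0.0
time: 25.2
eef_pos: [0.3782, 0.2964, 0.0322]
eef_rot: [0.001, 1.0, 0.0, 0.001]
ft_force: [-0.6, -0.2, 6.2]
width: 0.024
grip_force: 49.0
time: 25.8
eef_pos: [0.3802, 0.2977, 0.2013]
eef_rot: [0.001, 1.0, 0.002, 0.004]
ft_force: [-0.2, -0.6, -1.1]
width: 0.0244
grip_force: 49.2
```

```bash
python3 -m crank '[[1,-7,-25,0,0,0,0],[1,-11,-43,0,0,0,0],[1,-11,-43,0,0,0,0],[1,-11,-43,0,0,0,0],[1,-11,-43,0,0,0,0],[1,-11,-43,0,0,0,0],[1,-11,-43,0,0,0,0],[1,-11,-43,0,0,0,0]]'
python3 -m crank '[[1,-11,-43,0,0,0,0],[1,-11,-43,0,0,0,0],[1,-11,-43,0,0,0,0],[1,-11,-43,0,0,0,0],[1,-11,-43,0,0,0,0],[1,-11,-43,0,0,0,0],[1,-11,-43,0,0,0,0],[1,0,0,0,0,0,0]]'
python3 - <<'E'
from h import *
s=bot.read_state();M=R.from_quat(s["eef_rot"]).as_matrix()
wshot('w12');print((M.T@(np.array([.5545,-.396,.078])-s["eef_pos"])*1000).round(1))
E
```

```text
time: 26.6
eef_pos: [0.4599, -0.0317, 0.1949]
eef_rot: [0.001, 1.0, 0.0, -0.001]
ft_force: [1.6, 0.6, 0.2]
width: 0.0241
grip_force: 49.3
time: 27.4
eef_pos: [0.5381, -0.3362, 0.1942]
eef_rot: [0.003, 1.0, -0.001, -0.0]
ft_force: [0.2, 1.0, -0.3]
width: 0.024
grip_force: 49.4
27.4 [ 0.5381 -0.3362  0.1942] [[-1.0, 0.006, -0.0], [0.006, 1.0, -0.001], [0.0, -0.001, -1.0]]
[-16.8 -59.5 116.3]
```

```bash
python3 -m crank '[[1,-8,-30,0,0,0,0],[1,-8.5,-30,15,0,0,0],[1,0,0,30,0,0,0],[1,0,0,25,0,0,0],[1,0,0,15,0,0,0],[1,0,0,8,0,0,0],[1,0,0,3,0,0,0],[1,0,0,0,0,0,0]]'
```

```text
time: 28.25
eef_pos: [0.5543, -0.391, 0.1006]
eef_rot: [0.0, 1.0, -0.0, 0.0]
ft_force: [0.1, -0.2, -0.6]
width: 0.024
grip_force: 49.5
```

```bash
python3 -m crank '[[1,0,-5,3,0,0,0],[1,0,0,4,0,0,0],[1,0,0,3,0,0,0],[1,0,0,3,0,0,0],[1,0,0,2,0,0,0],[1,0,0,0,0,0,0]]'
python3 -m crank '[[1,0,0,2,0,0,0],[1,0,0,2,0,0,0],[1,0,0,1,0,0,0],[1,0,0,0,0,0,0]]'
```

```text
time: 28.85
eef_pos: [0.5537, -0.3959, 0.0846]
eef_rot: [0.001, 1.0, 0.0, -0.0]
ft_force: [0.5, 0.7, -0.1]
width: 0.0241
grip_force: 49.5
time: 29.25
eef_pos: [0.5539, -0.3961, 0.0799]
eef_rot: [0.001, 1.0, 0.0, -0.0]
ft_force: [0.4, -0.8, 0.8]
width: 0.0241
grip_force: 49.3
```

```bash
python3 -m crank '[[1,0,0,1,0,0,0],[1,0,0,1,0,0,0],[1,0,0,0,0,0,0]]'
```

```text
time: 29.55
eef_pos: [0.5541, -0.3963, 0.0795]
eef_rot: [0.001, 1.0, -0.0, 0.0]
ft_force: [-2.3, 1.0, 5.2]
width: 0.0241
grip_force: 50.0
```

```bash
python3 -m crank '[[-1,0,0,0,0,0,0],[-1,0,0,0,0,0,0],[-1,0,0,0,0,0,0],[-1,0,0,0,0,0,0],[-1,0,0,-15,0,0,0],[-1,0,0,-45,0,0,0],[-1,0,0,-45,0,0,0],[-1,20,0,-40,0,0,0]]'
python3 -m crank '[[-1,30,30,-20,0,0,0],[-1,30,30,-20,0,0,0],[-1,30,30,0,0,0,0],[-1,0,40,0,0,0,0],[-1,0,40,0,0,0,0],[-1,0,40,0,0,0,0],[-1,0,0,0,0,0,0]]'
python3 - <<'E'
from h import *
a=imaging.capture("side")["color"][:,:,::-1];b=imaging.capture("scene")["color"][:,:,::-1]
L=cv2.resize(a[90:390,230:450],(440,600),interpolation=cv2.INTER_CUBIC)
W=cv2.resize(b[110:390,140:360],(360,458),interpolation=cv2.INTER_CUBIC)
m=np.zeros((600,800,3),np.uint8);m[:,:440]=L;m[:458,440:]=W;cv2.imwrite("pics/final.png",m)
E
```

```text
time: 30.35
eef_pos: [0.5359, -0.3967, 0.2265]
eef_rot: [-0.0, 1.0, -0.001, 0.002]
ft_force: [0.2, -0.2, 0.1]
width: 0.0849
grip_force: 0.0
time: 31.05
eef_pos: [0.4434, -0.1823, 0.2645]
eef_rot: [-0.002, 1.0, 0.001, 0.0]
ft_force: [0.7, -0.2, -0.1]
width: 0.0854
grip_force: 0.0
```

View pics/final.png

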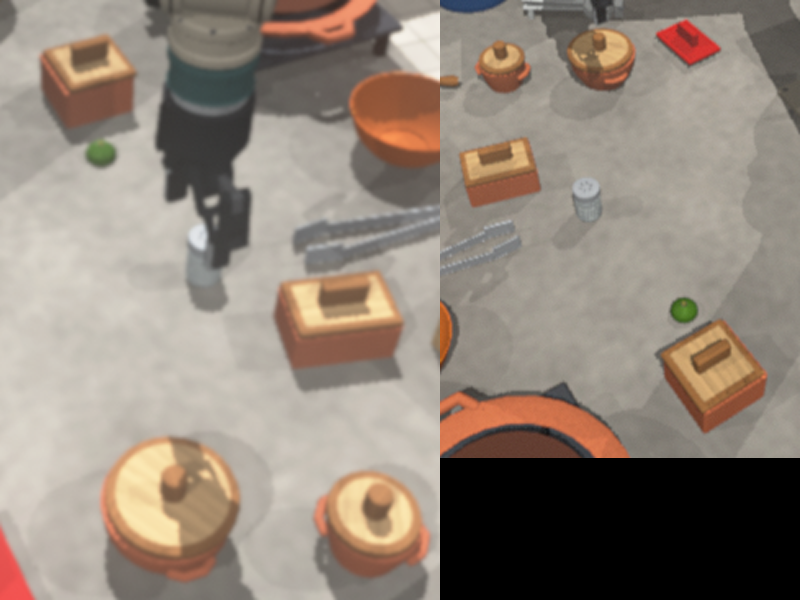

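All four lids lie flat on their pots (left panel: 88,75; 340,305; 170,500; 375,515). The shaker and lime are upright where they were, so I'm handing in.

```bash
python3 -c "
from plant import workorder
print(workorder.finish_job())"
```

```text
the job is handed in; nothing more can be done
None
```

All four lids are lowered onto their matching pots and lie flat in the final pictures; the pots, shaker and lime were left where they stood, and the job was handed in at about 31 s of the 112 s allowed (the hand-in returned no verdict).

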